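# Spin-check a wheel on the bench turntable and catch it on its mark

### The job

The white wheel clamped on the bench turntable is being checked for wobble: with a fingertip flick the turntable so that it spins at a turn every three seconds or faster, then take the finger off and let it run free at no less than that for four seconds. Then, while it is still turning, put a fingertip on it and brake it to a standstill with the red mark at the pointer: catch it there, rather than stopping it elsewhere and pushing it round (trimming the last few degrees with the finger is fine), and take the finger away with the mark still there. Keep off the clamp nut and the pointer's stand, and leave the bowl, the rings, the pick and the socket where they lie.

Things in the scene. Friction and masses are not known exactly. Their poses are not given: they have to be found in the camera images.
- platter (a joint): angle of the platter (rad), with the wheel and nut clamped on it: a free-running hinge about a vertical axis with no stops and slight bearing drag (spun up, it loses only about 0.09 rad/s each second). Grows counter-clockwise seen from above and counts on over full turns. The red mark is at the pointer at 0 and at every whole turn (2 pi); it starts roughly opposite.
- platter_center (a point): point on the turntable's axis, level with the platter's top face (75 mm above the counter). The platter is an aluminium disc 200 mm across, 12 mm thick, its flat top covered with black rubber (to 97 mm from the axis); with the wheel its moment of inertia is about 0.003 kg m2. This point turns with the platter, its x axis towards the red mark. The grey foot below is fixed.
- mark (a point): the red mark: a crayon stripe 10 mm wide over the upper face and down the outer side of the white urethane wheel, which is clamped flat in the middle of the platter (90 mm across, 45 mm high, grey core). This point is on the wheel's outer side, half-way up (22 mm above the platter), 45 mm from the axis.
- pointer_tip (a point): tip of the thin level brass pointer, 50 mm from the axis, 22 mm above the platter, 5 mm off the wheel; x axis outward along the pointer, z up. The 6 mm rod runs outward to 180 mm from the axis; its steel stand beside the platter has a 52 x 64 mm block centred 152 mm from the axis and an upright rod 144 mm tall. All fixed.
- nut_top (a point): top of the clamp nut: a low knurled brass nut, 25 mm across, in the middle of the wheel, with the 8 mm spindle end in it; 58 mm above the platter. Not to be touched.
- gauge: the steel stand that carries the pointer, with the pointer (its origin is at the foot of the turntable's axis, not in the stand). Fixed. Not to be touched.
- bowl: loose stainless bowl, 116 mm across, 40 mm high, with four loose wheel bearings (22 mm) in it; origin at the centre of its underside. To be left alone.
- pick: loose orange plastic pick, 113 mm long, 8 mm high, lying on the mat; origin on its underside near the middle. To be left alone.
- socket: loose chrome socket, 20 mm across, 32 mm high, upright; origin at the centre of its underside. To be left alone.
- ring0: lowest of a pile of three loose black nylon speed rings, each 18 mm across and 4 mm thick; origin at the centre of its underside. To be left alone.
- ring1: the middle ring of the pile.
- ring2: the top ring of the pile.
Not all that is in view belongs to the job. There is more than one size of the part that bears platter; the job needs the middle-sized.

How it is judged:
By the outcome, as a careful person would: the job done as asked, in the order asked, and still so for the second after the job is handed in, with the robot touching nothing.
It also fails if it takes over 45 s, if anything falls off the work surface, if the arm or the gripper's body presses on something with over 40 N, if the wrist force passes 120 N, or if a joint passes its speed limit or range.

### The arm

A 7-joint arm with a two-finger parallel gripper is mounted at the origin on the work surface. World frame = base frame: x ahead of the robot, y to its left, z up, the work surface at z = 0. Lengths are in m, angles in rad, forces in N, time in s.
With the tool pointing down it reaches from about 0.4 to 0.75 m from the base axis. Payload 19.5 kg.
Tool frame: the origin (TCP) lies on the mounting face of the last link; the fingertips stand 173 mm ahead of it and the grasp point (between the pads) lies 155 mm ahead of it; x points along the fingers, y is the direction in which the jaws open and shut, and the axes are right-handed (so a half turn about x gives the same grasp; the last joint's range is limited). The gripper opens to 85 mm and grips with 20 to 120 N. Pads are 22 mm wide; open, the fingers measure 114 mm over their backs; the gripper's body (76 mm by 85 mm) begins 54 mm behind the grasp point. The pads swing forward as they close: fully open they stand 13 mm farther back than shut.
Start: joints at [1.251, 0.707, -0.028, 1.485, 0.022, 0.951, -0.075], TCP at [0.158, -0.553, 0.405] pointing down, gripper open.
Joint ranges: [-2.71, 2.71], [-0.32, 2.16], [-1.57, 1.52], [0, 2.45], [-1.46, 4.6], [0, 2.02], [-2.83, 2.83]. Speed limits (rad/s): [1.89, 1.89, 2.57, 2.57, 3.01, 3.01, 3.01].

### API

Orientations are given as a 3x3 rotation matrix whose columns are the frame's x, y, z axes.
In Python, from rig import robot gives the robot as it stands.
- The arm moves only by the shell command python3 -m jog 'ROWS'. ROWS is JSON, a list of rows, each a list of 5 numbers: the opening, from -1 (shut) to 1 (fully open), so that 0 is half open, then the shift along the tool's x, y, z in m, then the turn about the tool's x in rad. In form: [[grip, tx, ty, tz, yaw], ...]. A call has 1 to 10 rows; each row is the pose to reach, as a shift and turn from the pose commanded when the call began, along the tool's axes at that moment; what a row does not reach only later rows make up. A row lasts 1/8 s, in which the tool goes at most 62.5 mm and 10.7 degrees, less where a joint would pass 70% of its speed; a pose out of reach is approached as far as the arm can. A call with a gripper value outside its range is refused whole. The fingers move at their own pace and stop on an object; the grip force is fixed at half the most. Time passes only in rows, so rows that repeat a pose let the fingers close. It gives the time, the measured TCP pose, the force and the opening at its end, in the units of the state.
- robot.state(): the state, without advancing time (a new reading comes with each control period).
- robot.grab_frame(name): name is "scene" or "top" or "wrist"; returns a dict with "color" (384x512x3 uint8, red, green, blue), "K" (3x3 intrinsics, pixels), "k1" (the pictures are not rectified: a ray, as slopes to the right and down, at radius r is drawn at 1 + k1 r^2 times it, then the intrinsics apply), "R" (3x3) and "t" (3): a world point X has camera coordinates R X + t. Camera axes: x right, y down, z forward; pixel columns grow to the right and rows downward; lengths in m; the calibration is good to about 2 mm. A picture is of the moment at which its call begins. There is no depth.
- robot.hand_in(): hands the job in, once; it reports no verdict.
The state is a dict: "time": time; "q": joint angles; "joint_velocities": joint speeds; "tau": joint torques, N m; "tcp_pos": TCP position; "eef_rot": TCP orientation; "contact_force": force on the tool from outside, world axes, zero at the start; "wrist_torque": the same for the moment, N m; "width": finger opening in m.
Only numpy, scipy, OpenCV 4.12 (cv2) and the standard library are available. Lean on these libraries where they do the work, as an engineer would, in place of code of your own. Each camera call takes 0.05 s, during which the arm holds its last target.

## Working session

There is one attempt and no reset: what is moved stays moved. The work goes in short steps, Python scripts to look and compute and a shell command to move; the robot and the scene stay as the last step left them, time stands still between calls to the robot, and variables do not carry over. Pictures are saved under pics/ and viewed, and the job is handed in when it is done.

```bash
ls; mkdir -p pics; python3 - <<'E'
from rig import robot
import cv2
s=robot.state(); print(s)
for n in ["scene","top","wrist"]:
    f=robot.grab_frame(n); cv2.imwrite(f"pics/{n}0.png",f["color"][:,:,::-1]); print(n,f["K"],f["k1"],f["R"],f["t"])
print(robot.state()["time"])
E
```

```text
pics
{'time': 0.0, 'q': array([ 1.25126475,  0.70708814, -0.0276002 ,  1.4849578 ,  0.02201605,
        0.95091815, -0.07551898]), 'joint_velocities': array([ 7.71356427e-04,  6.37985716e-04, -3.69184437e-04, -1.70813987e-03,
       -2.20250295e-08, -5.58605004e-04,  1.87593259e-03]), 'tau': array([-2.48136050e-03, -8.83233690e+01,  1.23215139e+00, -2.36175334e+01,
        1.65034347e-02,  6.53513242e-03,  2.28703051e-06]), 'tcp_pos': array([ 0.15768535, -0.55288815,  0.40424576]), 'eef_rot': array([[-3.48434953e-04,  2.74248675e-01, -9.61658746e-01],
       [ 1.01015759e-03, -9.61658217e-01, -2.74248890e-01],
       [-9.99999429e-01, -1.06698478e-03,  5.80409568e-05]]), 'contact_force': array([0.18799693, 0.48541248, 0.13167029]), 'wrist_torque': array([-0.03975903, -0.03560851, -0.02813561]), 'width': 0.08540262008354463}
scene [[457.94561553   0.         245.13309471]
 [  0.         457.94561553 186.65192898]
 [  0.           0.           1.        ]] -0.023984666097842295 [[ 0.83191565  0.55479429  0.01093811]
 [ 0.30340888 -0.4382815  -0.8460806 ]
 [-0.46460671  0.70718641 -0.53294276]] [-0.5197379  -0.0249515   1.37130387]
top [[382.48870491   0.         253.08606389]
 [  0.         382.48870491 188.71121484]
 [  0.           0.           1.        ]] -0.050169925935882945 [[-0.01742878 -0.99934168  0.031819  ]
 [-0.9964833   0.01475269 -0.08248263]
 [ 0.08195891 -0.03314467 -0.99608442]] [0.07341414 0.56580048 1.00255913]
wrist [[324.84056715   0.         254.46872979]
 [  0.         324.84056715 192.62867726]
 [  0.           0.           1.        ]] -0.019611075921595347 [[ 0.27420819 -0.961669   -0.00161354]
 [-0.92861933 -0.26521983  0.25946981]
 [-0.24995202 -0.06965039 -0.96574987]] [-0.5739217  -0.03401199  0.37936937]
0.15
```

View pics/scene0.png

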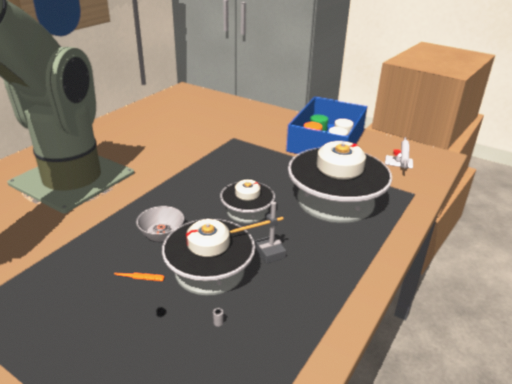

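View pics/top0.png

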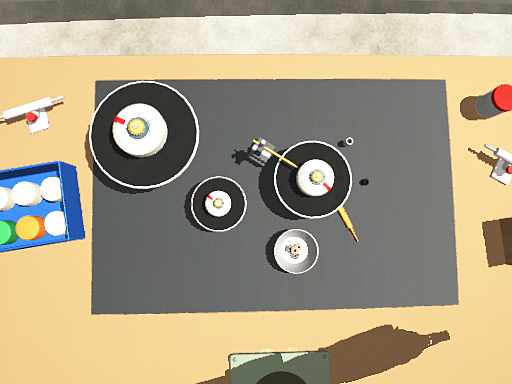

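View pics/wrist0.png

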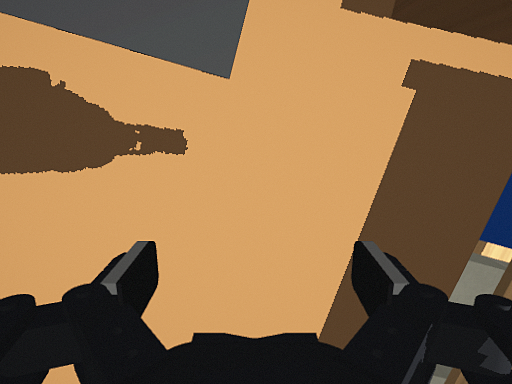

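```bash
cat > h.py <<'E'
import numpy as np, cv2
from rig import robot
def ray(f,u,v):
    p=cv2.undistortPoints(np.array([[[u,v]]],float),f["K"],np.array([f["k1"],0,0,0,0.]))[0,0]
    d=f["R"].T@np.array([p[0],p[1],1]); c=-f["R"].T@f["t"]; return c,d
def onz(f,u,v,z):
    c,d=ray(f,u,v); return c+d*(z-c[2])/d[2]
def proj(f,X):
    X=np.asarray(X,float); c=f["R"]@X+f["t"]; a=c[:2]/c[2]; r2=a@a; a=a*(1+f["k1"]*r2); return f["K"][0,0]*a[0]+f["K"][0,2], f["K"][1,1]*a[1]+f["K"][1,2]
E
python3 - <<'E'
from h import *
f=robot.grab_frame("top"); im=f["color"][:,:,::-1].copy(); hsv=cv2.cvtColor(im,cv2.COLOR_BGR2HSV)
# rims: contrast of rubber (very dark)
m=(hsv[...,2]<45).astype(np.uint8)*255
n,lab,st,ce=cv2.connectedComponentsWithStats(m)
for i in range(1,n):
    if st[i,4]>800:
        c,_=cv2.findContours((lab==i).astype(np.uint8),cv2.RETR_EXTERNAL,cv2.CHAIN_APPROX_NONE)
        c=max(c,key=cv2.contourArea)
        h=cv2.convexHull(c)[:,0].astype(float)
        P=np.array([onz(f,u,v,0.075) for u,v in h])
        A=np.c_[2*P[:,:2],np.ones(len(P))]; s=np.linalg.lstsq(A,(P[:,:2]**2).sum(1),rcond=None)[0]
        r=np.sqrt(s[2]+s[0]**2+s[1]**2); print(st[i],s[:2],"r",r, "resid",np.abs(np.linalg.norm(P[:,:2]-s[:2],axis=1)-r).max())
red=((hsv[...,0]<6)|(hsv[...,0]>174))&(hsv[...,1]>150)&(hsv[...,2]>100)
n,lab,st,ce=cv2.connectedComponentsWithStats(red.astype(np.uint8))
for i in range(1,n):
    if st[i,4]>3: print("red",st[i],ce[i],onz(f,*ce[i],0.12))
crop=im[110:280,230:390]; cv2.imwrite("pics/crop1.png",cv2.resize(crop,None,fx=3.4,fy=3.4,interpolation=cv2.INTER_CUBIC))
g=robot.grab_frame("scene"); cv2.imwrite("pics/crop2.png",cv2.resize(g["color"][170:340,90:310,::-1],None,fx=3.4,fy=3.4,interpolation=cv2.INTER_CUBIC))
E
```

```text
[232 148  73  72 876] [0.57077611 0.03790228] r 0.09735296348525972 resid 0.047084119940889256
red [493  84  19  27 407] [503.33660934  96.89434889] [ 0.78828705 -0.58628391  0.12      ]
red [ 26 112  11  10  78] [ 30.83333333 116.62820513] [0.74510969 0.61210721 0.12      ]
red [113 117  12   7  51] [118.80392157 120.        ] [0.73269677 0.39383969 0.12      ]
red [506 166   6   8  33] [509.12121212 169.39393939] [ 0.59858546 -0.58599596  0.12      ]
red [323 183   8   9  27] [326.81481481 186.62962963] [ 0.56129878 -0.1127632   0.12      ]
red [207 195   5   5  11] [208.90909091 196.72727273] [0.54105089 0.1744338  0.12      ]
```

View pics/crop1.png

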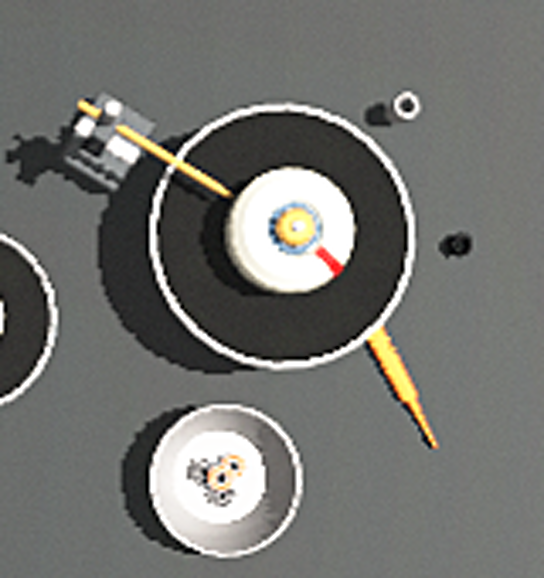

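View pics/crop2.png

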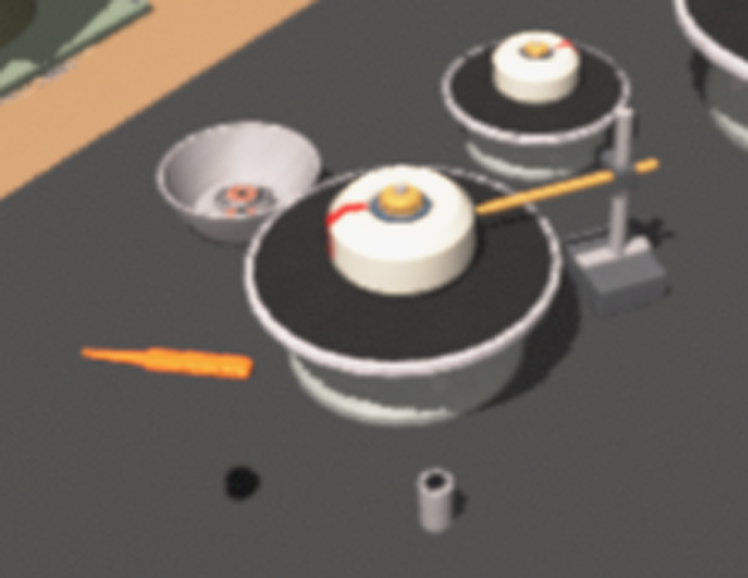

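```bash
python3 - <<'E'
from h import *
f=robot.grab_frame("top"); im=f["color"]; hsv=cv2.cvtColor(im,cv2.COLOR_RGB2HSV)
print("cam",-f["R"].T@f["t"])
def circ(P):
    A=np.c_[2*P[:,:2],np.ones(len(P))]; s=np.linalg.lstsq(A,(P[:,:2]**2).sum(1),rcond=None)[0]
    r=np.sqrt(s[2]+s[0]**2+s[1]**2); return s[:2],r,np.abs(np.linalg.norm(P[:,:2]-s[:2],axis=1)-r)
w=((hsv[...,2]>170)&(hsv[...,1]<60)).astype(np.uint8)
n,lab,st,ce=cv2.connectedComponentsWithStats(w)
for i in range(1,n):
    x,y,ww,h,a=st[i]
    if 230<x<360 and 130<y<230 and a>60:
        c,_=cv2.findContours((lab==i).astype(np.uint8),cv2.RETR_EXTERNAL,cv2.CHAIN_APPROX_NONE)
        p=max(c,key=cv2.contourArea)
        z=0.075 if ww>60 else 0.12
        hcv=cv2.convexHull(p)[:,0].astype(float)
        P=np.array([onz(f,u,v,z) for u,v in hcv]); s,r,e=circ(P); print(st[i],z,s,r,e.max())
# pointer: brass
b=((hsv[...,0]>12)&(hsv[...,0]<26)&(hsv[...,1]>120)&(hsv[...,2]>120)).astype(np.uint8)
n,lab,st,ce=cv2.connectedComponentsWithStats(b)
for i in range(1,n):
    x,y,ww,h,a=st[i]
    if 240<x<340 and 130<y<230 and a>4:
        ys,xs=np.where(lab==i); P=np.array([onz(f,u,v,0.097)[:2] for u,v in zip(xs,ys)])
        print(st[i],P.mean(0),P[np.argmax(P[:,0])],P[np.argmin(P[:,0])])
E
```

```text
cam [0.4829216  0.09824823 1.04296627]
[274 140  78  79 484] 0.075 [ 0.58602761 -0.08743012] 0.10047271494766653 0.0009039459785659398
[298 159  36  37 868] 0.12 [ 0.58518565 -0.08568665] 0.044729584578240486 0.00042531189697696953
[ 274  229   45   45 1083] 0.12 [ 0.40772404 -0.03329118] 0.05367014968954963 0.0006808463164758929
[264 148  16  10  16] [0.65150198 0.01897978] [0.66282308 0.03759182] [6.39554214e-01 3.88204916e-04]
[282 159  16   9  17] [ 0.62270233 -0.02672859] [ 0.63439995 -0.00703552] [ 0.6137119  -0.04427071]
[311 173   8   9  19] [ 0.58504541 -0.08432815] [ 0.59805326 -0.08419988] [ 0.57772372 -0.09619887]
[338 210   6   9  11] [ 0.49444502 -0.15131547] [ 0.50431391 -0.14430366] [ 0.48416525 -0.15624262]
```

```bash
python3 -m jog '[[-1,0.0,-0.038,-0.046,0],[-1,0.01,-0.076,-0.093,0],[-1,0.02,-0.114,-0.139,0],[-1,0.03,-0.152,-0.186,0],[-1,0.045,-0.19,-0.232,0],[-1,0.06,-0.229,-0.278,0],[-1,0.07,-0.267,-0.325,0],[-1,0.08,-0.305,-0.371,0],[-1,0.09,-0.343,-0.418,0],[-1,0.1,-0.381,-0.464,0]]'
python3 -m jog '[[-1,0,0,0,0],[-1,0,0,0,0]]'
python3 - <<'E'
from h import *
s=robot.state(); print(s["time"],s["tcp_pos"],s["eef_rot"],s["contact_force"],s["width"])
c=np.array([.5858,-.0868]); R=s["eef_rot"]; d=s["tcp_pos"][:2]-c; print("y,z in tool", d@R[:2,1], d@R[:2,2])
f=robot.grab_frame("top"); cv2.imwrite("pics/t2.png",f["color"][:,:,::-1])
g=robot.grab_frame("scene"); cv2.imwrite("pics/s2.png",g["color"][:,:,::-1])
E
```

```text
time: 1.55
tcp_pos: [0.5004, -0.0574, 0.3044]
eef_rot: [[0.0, 0.274, -0.962], [-0.0, -0.962, -0.274], [-1.0, 0.0, -0.0]]
contact_force: [0.8, -0.6, -0.0]
width: -0.0003
time: 1.8
tcp_pos: [0.4992, -0.0596, 0.3047]
eef_rot: [[-0.0, 0.274, -0.962], [-0.0, -0.962, -0.274], [-1.0, 0.0, 0.0]]
contact_force: [-0.3, -0.1, 0.0]
width: -0.0004
1.8 [ 0.49924057 -0.05955639  0.30465927] [[-3.80912135e-04  2.74209122e-01 -9.61670012e-01]
 [-2.92471609e-04 -9.61670071e-01 -2.74209024e-01]
 [-9.99999885e-01  1.76811631e-04  4.46510183e-04]] [-0.30111544 -0.05625381  0.0125556 ] -0.00039743657761673415
y,z in tool -0.04993475282614157 0.07577116779575795
```

View pics/t2.png

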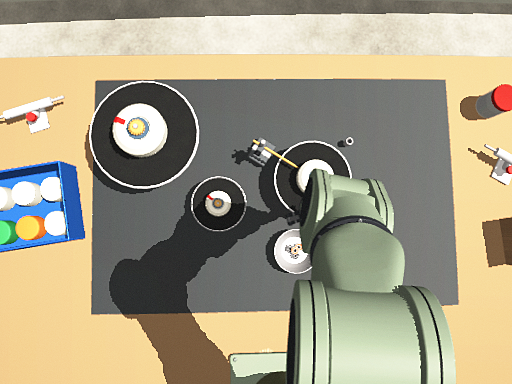

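View pics/s2.png

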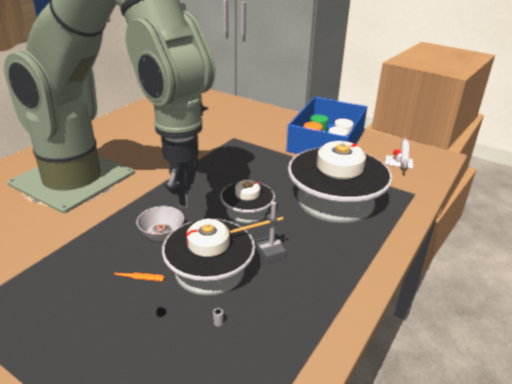

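```bash
python3 -m jog '[[-1,0.03,0,0,0],[-1,0.05,0,0,0]]'
python3 -m jog '[[-1,0.004,0,0,0]]';python3 -m jog '[[-1,0.002,0,0,0]]'; python3 -m jog '[[-1,0.001,0,0,0]]'; python3 -m jog '[[-1,0.0,0,0,0]]'
```

```text
time: 2.15
tcp_pos: [0.499, -0.0603, 0.2542]
eef_rot: [[0.0, 0.273, -0.962], [-0.0, -0.962, -0.273], [-1.0, 0.0, -0.0]]
contact_force: [-0.4, 0.5, 0.7]
width: 0.0001
time: 2.28
tcp_pos: [0.499, -0.0602, 0.2502]
eef_rot: [[-0.001, 0.273, -0.962], [0.0, -0.962, -0.273], [-1.0, -0.0, 0.001]]
contact_force: [0.5, -0.6, 0.4]
width: 0.0
time: 2.4
tcp_pos: [0.4994, -0.0598, 0.2492]
eef_rot: [[0.0, 0.273, -0.962], [-0.0, -0.962, -0.273], [-1.0, 0.0, -0.0]]
contact_force: [0.2, -0.2, 0.9]
width: 0.0
time: 2.52
tcp_pos: [0.4995, -0.0595, 0.2484]
eef_rot: [[0.001, 0.274, -0.962], [-0.0, -0.962, -0.274], [-1.0, 0.0, -0.001]]
contact_force: [-2.9, 0.4, 19.0]
width: -0.0
time: 2.65
tcp_pos: [0.4995, -0.0594, 0.2485]
eef_rot: [[0.001, 0.274, -0.962], [0.0, -0.962, -0.274], [-1.0, 0.0, -0.001]]
contact_force: [-0.7, -0.0, 4.3]
width: 0.0
```

```bash
python3 -m jog '[[-1,0.001,0.014,0,0],[-1,0.001,0.044,0,0],[-1,0.001,0.082,0,0],[-1,-0.015,0.12,0,0],[-1,-0.05,0.14,0,0],[-1,-0.06,0.14,0,0]]'
python3 - <<'E'
from h import *
import pickle
L=[]
for k in range(8):
    t=robot.state()["time"]; f=robot.grab_frame("scene"); L.append((t,f))
cv2.imwrite("pics/s3.png",L[-1][1]["color"][:,:,::-1]); pickle.dump(L,open("L.pkl","wb")); print([l[0] for l in L])
E
```

```text
time: 3.4
tcp_pos: [0.5379, -0.1955, 0.3099]
eef_rot: [[0.003, 0.272, -0.962], [-0.001, -0.962, -0.272], [-1.0, 0.002, -0.002]]
contact_force: [-0.6, 0.5, 0.0]
width: 0.0002
[3.4, 3.45, 3.5, 3.55, 3.6, 3.65, 3.7, 3.75]
```

View pics/s3.png

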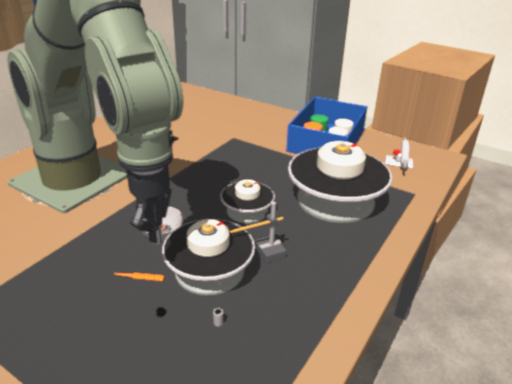

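```bash
cat >> h.py <<'E'
C=np.array([.5858,-.0868]); PA=np.radians(58.3)
def ang(f):
    hsv=cv2.cvtColor(f["color"],cv2.COLOR_RGB2HSV).astype(int)
    h,s,v=hsv[...,0],hsv[...,1],hsv[...,2]
    rel=((h<7)|(h>172))&(s>110)&(v>70)
    u0,v0=proj(f,[C[0],C[1],.11]); a=[]
    ys,xs=np.where(rel)
    for x,y in zip(xs,ys):
        if abs(x-u0)>40 or abs(y-v0)>40: continue
        P=onz(f,x,y,.12)[:2]-C
        if .014<np.hypot(*P)<.047: a.append((np.exp(1j*np.arctan2(P[1],P[0])),np.hypot(*P)*s[y,x]))
    if not a: return None,0
    z=sum(p*w for p,w in a); return (np.angle(z)-PA+np.pi)%(2*np.pi)-np.pi,len(a)
def watch(n,cam="scene"):
    T=[];A=[];N=[]
    for k in range(n):
        t=robot.state()["time"]; f=robot.grab_frame(cam); a,c=ang(f)
        if a is not None: T.append(t);A.append(a);N.append(c)
    return np.array(T),np.array(A),N,f
E
python3 - <<'E'
from h import *
import pickle
L=pickle.load(open("L.pkl","rb"))
for t,f in L: print(t,ang(f))
E
```

```text
3.4 (np.float64(-1.0962511061867173), 26)
3.45 (np.float64(-0.9295127092518296), 28)
3.5 (np.float64(-0.7632922128791186), 28)
3.55 (np.float64(-0.5985102566944267), 27)
3.6 (np.float64(-0.3954074410717858), 27)
3.65 (np.float64(-0.212546513014801), 29)
3.7 (np.float64(0.043025981286827886), 26)
3.75 (np.float64(0.2471334355094612), 22)
```

```bash
python3 -m jog '[[-1,0,-0.045,0,0],[-1,0,-0.09,0,0],[-1,0.02,-0.09,0,0],[-1,0.04,-0.09,0,0],[-1,0.05,-0.09,0,0],[-1,0.055,-0.09,0,0],[-1,0.055,-0.09,0,0],[-1,0.055,-0.09,0,0]]'
python3 - <<'E'
from h import *
T,A,N,f=watch(20)
A=np.unwrap(A); p=np.polyfit(T,A,1); print(p, (A-np.polyval(p,T)).round(3), N)
print(robot.state()["time"],robot.state()["tcp_pos"]); cv2.imwrite("pics/s4.png",f["color"][:,:,::-1])
E
```

```text
time: 4.8
tcp_pos: [0.5132, -0.1075, 0.2532]
eef_rot: [[0.001, 0.274, -0.962], [-0.0, -0.962, -0.274], [-1.0, 0.0, -0.001]]
contact_force: [-0.8, 0.3, 0.2]
width: -0.0001
[  3.45407672 -18.98268335] [ 0.046  0.035  0.026  0.021  0.015  0.004 -0.011 -0.019 -0.026 -0.044
 -0.057 -0.07  -0.052 -0.055 -0.008  0.018  0.044  0.052  0.048  0.033] [28, 27, 26, 28, 29, 28, 30, 27, 29, 28, 26, 26, 26, 29, 23, 23, 18, 18, 20, 21]
5.8 [ 0.51311129 -0.1073858   0.25270095]
```

View pics/s4.png

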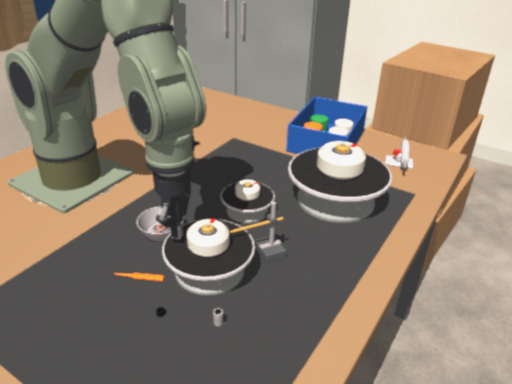

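```bash
python3 - <<'E'
from h import *
T,A,N,f=watch(200)
np.savez("w1.npz",T=T,A=A); U=np.unwrap(A); t=T-T[0]
M=np.c_[np.ones_like(t),t,t*t,np.cos(A),np.sin(A),np.cos(2*A),np.sin(2*A)]
s,_,_,_=np.linalg.lstsq(M,U,rcond=None); r=U-M@s
print(s, "rms",r.std(), np.abs(r).max()); print(T[0],T[-1],"w end",s[1]+2*s[2]*t[-1])
hsv=cv2.cvtColor(f["color"],cv2.COLOR_RGB2HSV)
b=((hsv[...,0]>12)&(hsv[...,0]<26)&(hsv[...,1]>120)&(hsv[...,2]>120))
ys,xs=np.where(b[205:240,228:290]); P=np.array([onz(f,x+228,y+205,.097)[:2] for x,y in zip(xs,ys)])
vx,vy,x0,y0=cv2.fitLine(P.astype(np.float32),cv2.DIST_HUBER,0,.001,.001).ravel(); print(len(P),np.degrees(np.arctan2(vy,vx)),x0,y0,"offset of axis from line",(C[0]-x0)*-vy+(C[1]-y0)*vx, P[np.argmin(P[:,1])])
E
```

```text
Still running in the background as job /tmp/bash_jobs.1000/46f057d9545d (pid 752). You'll get a notice when it ends.
```

Edit , replacing
```

```
with
```

```

```bash
cat /tmp/bash_jobs.1000/46f057d9545d/std*
```

```text
[ 1.05946842  3.35843116 -0.04859548 -0.0478622   0.04628471  0.0136713
  0.01832794] rms 0.018081051063475836 0.04297422241946336
5.8 15.75 w end 2.391381016985498
155 57.990673 0.6425479 0.0034478 offset of axis from line 0.0002835577006885734 [ 0.61404678 -0.04556938]
```

```bash
for i in 1 2 3; do python3 -m jog '[[-1,0,0,0,0],[-1,0,0,0,0],[-1,0,0,0,0],[-1,0,0,0,0],[-1,0,0,0,0],[-1,0,0,0,0],[-1,0,0,0,0],[-1,0,0,0,0],[-1,0,0,0,0],[-1,0,0,0,0]]' | head -2; done
python3 -m jog '[[-1,0.0015,0,0,0],[-1,0.0025,0,0,0],[-1,0.0025,0,0,0]]'
cat > fit.py <<'E'
from h import *
import sys
T,A,N,f=watch(int(sys.argv[1])); w=np.load("w1.npz")
T=np.r_[w["T"],T];A=np.r_[w["A"],A]; np.savez("w1.npz",T=T,A=A)
U=np.unwrap(A,period=2*np.pi) if False else None
# unwrap using predicted motion
U=np.empty_like(A);U[0]=A[0]
wp=3.36;
for i in range(1,len(A)):
    dt=T[i]-T[i-1]; w_=3.358-.0972*((T[i]+T[i-1])/2-5.8); pr=U[i-1]+w_*dt
    U[i]=A[i]+2*np.pi*np.round((pr-A[i])/(2*np.pi))
t=T-T[0]
M=np.c_[np.ones_like(t),t,t*t,np.cos(A),np.sin(A),np.cos(2*A),np.sin(2*A)]
s=np.linalg.lstsq(M,U,rcond=None)[0]; r=U-M@s; print(s.round(4),"rms",r.std(),"last resid",r[-8:].round(3))
tn=robot.state()["time"]; print("now",tn,robot.state()["tcp_pos"],robot.state()["contact_force"])
w0=s[1]+2*s[2]*(tn-T[0]); print("w now",w0)
# model zero crossings
from numpy.polynomial import polynomial as Pn
for k in range(20):
    rt=np.roots([s[2],s[1],s[0]-2*np.pi*k]); x=min(rt.real)+T[0]
    if abs(rt[0].imag)<1e-9 and tn<x<tn+10: print("zero at",x,"wait",x-tn)
E
timeout 570 python3 fit.py 30
```

```text
time: 17.05
tcp_pos: [0.5131, -0.1074, 0.2527]
time: 18.3
tcp_pos: [0.5131, -0.1074, 0.2527]
time: 19.55
tcp_pos: [0.5131, -0.1074, 0.2527]
time: 19.92
tcp_pos: [0.5131, -0.1074, 0.2501]
eef_rot: [[-0.0, 0.274, -0.962], [0.0, -0.962, -0.274], [-1.0, -0.0, 0.0]]
contact_force: [-0.3, -0.6, 0.1]
width: -0.0
[ 1.0732  3.3492 -0.0476 -0.0469  0.0457  0.0161  0.0166] rms 0.01936597744956558 last resid [-0.002 -0.    -0.007 -0.004 -0.001 -0.008  0.002  0.004]
now 21.425 [ 0.5131359  -0.10738632  0.25020983] [ 0.00615208 -0.01512921 -1.25565957]
w now 1.8617563834628001
zero at 22.643914430341656 wait 1.2189144303416555
zero at 26.689311924934064 wait 5.264311924934063
```

```bash
python3 -m jog '[[-1,0,0,0,0],[-1,0,0,0,0],[-1,0,0,0,0],[-1,0,0,0,0],[-1,0,0,0,0],[-1,0,0,0,0],[-1,0,0,0,0],[-1,0,0,0,0],[-1,0,0,0,0],[-1,0.0028,0,0,0]]'
python3 - <<'E'
from h import *
T,A,N,f=watch(4); print(T,A,N,robot.state()["contact_force"],robot.state()["tcp_pos"]); cv2.imwrite("pics/s5.png",cv2.resize(f["color"][180:310,130:310,::-1],None,fx=4,fy=4,interpolation=cv2.INTER_CUBIC))
f=robot.grab_frame("top"); cv2.imwrite("pics/t5.png",cv2.resize(f["color"][120:250,230:390,::-1],None,fx=4,fy=4,interpolation=cv2.INTER_CUBIC)); print(ang(f))
E
```

```text
time: 22.68
tcp_pos: [0.5132, -0.1077, 0.2481]
eef_rot: [[0.001, 0.274, -0.962], [-0.0, -0.962, -0.274], [-1.0, 0.001, -0.001]]
contact_force: [-12.9, -2.8, 75.2]
width: -0.0
[22.675 22.725 22.775 22.825] [0.00292785 0.0074583  0.00591131 0.00517366] [24, 23, 23, 23] [-4.89765794 -1.24586288 25.96576707] [ 0.51317228 -0.10769883  0.24835443]
(np.float64(0.033210014752461436), 35)
```

View pics/s5.png

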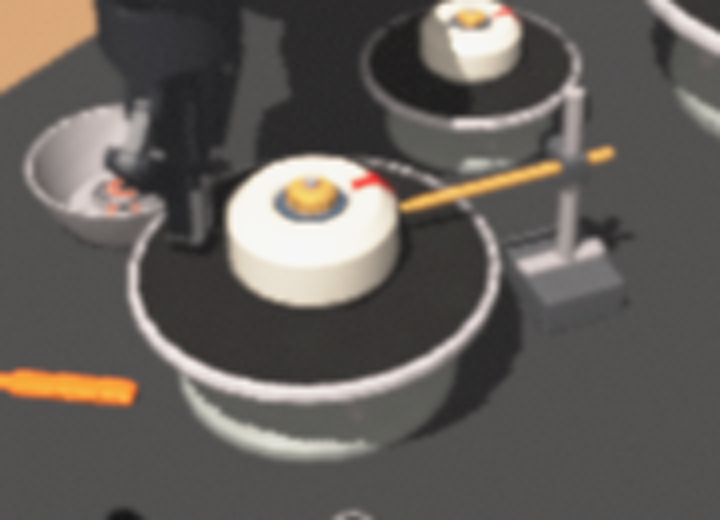

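View pics/t5.png

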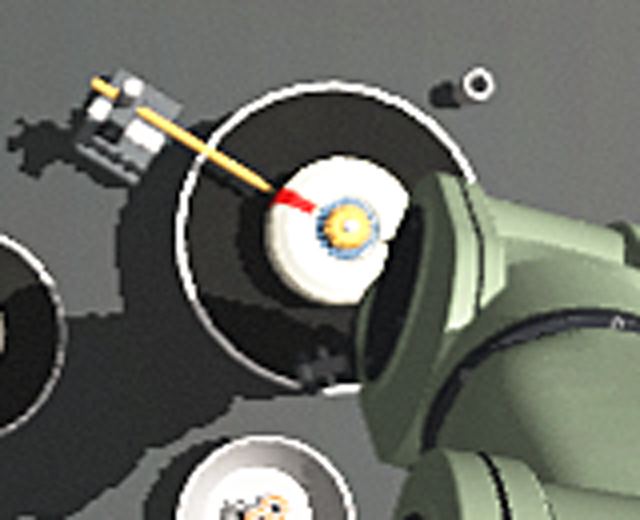

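```bash
python3 -m jog '[[-1,-0.0005,0,0,0],[-1,-0.0005,-0.0008,0,0],[-1,-0.0005,-0.0016,0,0],[-1,-0.0005,-0.0025,0,0],[-1,-0.0005,-0.0025,0,0]]'
python3 - <<'E'
from h import *
f=robot.grab_frame("top"); print(ang(f))
T,A,N,f=watch(2); print(T,A,N,robot.state()["contact_force"],robot.state()["tcp_pos"])
E
```

```text
time: 23.55
tcp_pos: [0.5126, -0.1051, 0.2484]
eef_rot: [[0.001, 0.274, -0.962], [-0.0, -0.962, -0.274], [-1.0, 0.001, -0.001]]
contact_force: [-0.6, 0.5, 14.3]
width: 0.0002
(np.float64(-0.0016321405396300115), 34)
[23.6  23.65] [-0.05867078 -0.05944052] [26, 26] [-0.94633204 -1.05470618 14.31558008] [ 0.51260162 -0.1052201   0.24841106]
```

```bash
python3 -m jog '[[-1,-0.0005,0,0,0],[-1,-0.002,0,0,0],[-1,-0.02,0,0,0],[-1,-0.06,0,0,0],[-1,-0.1,0,0,0],[-1,-0.1,0,0,0]]'
python3 - <<'E'
from h import *
f=robot.grab_frame("top"); print(ang(f))
T,A,N,f=watch(3); print(T,A,N)
E
python3 -m jog '[[-1,0,0,0,0],[-1,0,0,0,0],[-1,0,0,0,0],[-1,0,0,0,0],[-1,0,0,0,0],[-1,0,0,0,0]]'
python3 - <<'E'
from h import *
T,A,N,f=watch(2); print(T,A,N); cv2.imwrite("pics/s6.png",cv2.resize(f["color"][180:310,130:310,::-1],None,fx=4,fy=4,interpolation=cv2.INTER_CUBIC))
f=robot.grab_frame("top"); cv2.imwrite("pics/t6.png",cv2.resize(f["color"][120:250,230:390,::-1],None,fx=4,fy=4,interpolation=cv2.INTER_CUBIC)); print(ang(f))
E
```

```text
time: 24.45
tcp_pos: [0.5127, -0.105, 0.3501]
eef_rot: [[0.004, 0.274, -0.962], [-0.0, -0.962, -0.274], [-1.0, 0.001, -0.003]]
contact_force: [-0.1, -0.4, -0.2]
width: -0.0002
(np.float64(-0.008080043358325462), 34)
[24.5  24.55 24.6 ] [-0.07005403 -0.06434329 -0.06383958] [28, 27, 27]
time: 25.4
tcp_pos: [0.5125, -0.105, 0.3479]
eef_rot: [[0.0, 0.274, -0.962], [0.0, -0.962, -0.274], [-1.0, -0.0, -0.0]]
contact_force: [0.8, -0.4, 0.5]
width: -0.0001
[25.4  25.45] [-0.06998351 -0.06385851] [28, 27]
(np.float64(-0.008210065555540158), 34)
```

View pics/s6.png

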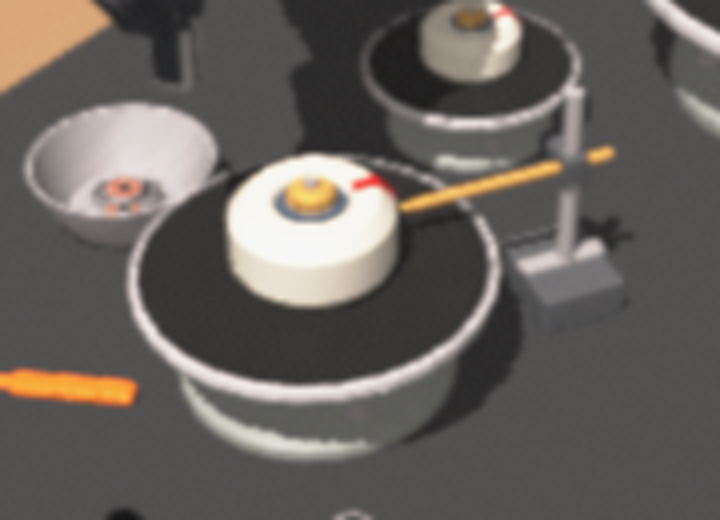

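View pics/t6.png

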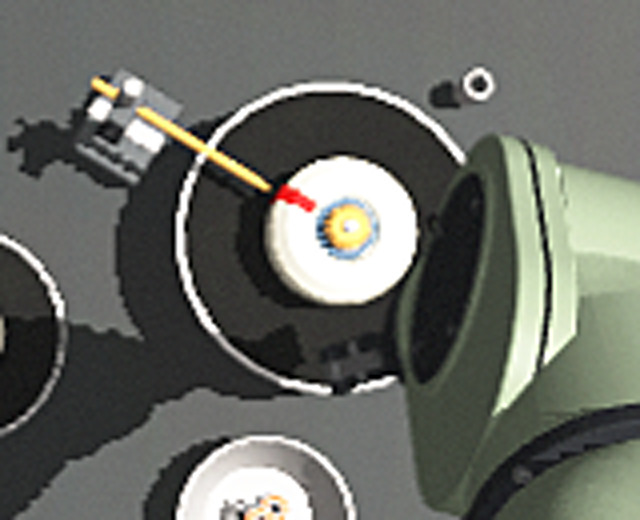

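```bash
python3 - <<'E'
from rig import robot
robot.hand_in(); print(robot.state()["time"])
E
```

```text
the job is handed in; nothing more can be done
the job is handed in; nothing more can be done
```

The turntable was spun, ran free and was caught with the red mark at the pointer, and the job was handed in at about 25.6 s. No verdict was reported.

- **Which turntable:** I used the middle-sized of the three, the only one with the pointer stand. Its platter radius measured 100 mm, as described.
- **Spin:** One stroke on the rubber with the shut fingertips set it turning at about 3.5 rad/s, roughly a turn every 1.8 s. It ran free for about 19 s. By my fit it was still above the required 2.09 rad/s (a turn every three seconds) for about 15 s of that.
- **Catch:** I braked it from about 1.75 rad/s at 22.6 s. It stopped about 2° past the pointer. I then trimmed it back about 2° with the same fingertip and lifted straight off.
- **Forces:** The fingertip touch-down at the catch showed 75 N at the wrist, the highest reading I saw and below the 120 N limit.

**Last checks:** the two cameras did not fully agree on where the mark ended up. The top view put it at −0.5°. The scene view, after correcting for its bias, put it at −2°. Using the wheel's own centre, the top view also gives about −2°. I judged this close enough and left it rather than touch the platter again.

The angle did not change over the last second with the finger well clear. I did not measure the loose items again, but in the last views the bowl, pick, socket and stand looked unmoved. The rings were barely in frame, though nothing went near them.

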